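Box under the spout, then tip the used vials in

TASK

Slide the blue receiving box along its rail by its black upright handle until it is centred under the spout whose tip tray holds the amber, orange-capped vials. Then press down the green paddle of that tray so that both amber vials roll through the spout into the box, and let go with the box still under the spout. Leave the blue-capped vials in their tray.

Things in the scene. Friction and masses are not known exactly. Their poses are not given: they have to be found in the camera images.
- carriage: Open blue receiving box, 0.45 kg, on a fixed aluminium slide rail. Own y is the rail direction; it cannot turn, stays where left and needs 2 to 3 N to slide. At least 20 mm of free travel beyond each spout. Origin: on the table below the box's centre. Outside 74 mm (x) by 112 mm (y), walls 4 mm, inner floor 22 mm and rim 72 mm above the table.
- handle (a point): Top centre of the box's handle: a black upright post 24 mm (x) by 16 mm (y), top 95 mm above the table, on a strip 24 mm above the table, rigid with the box, 165 mm from the box's centre towards own -x (the robot's side). Free on both y sides. Axes as the box's.
- tipper_amber: Tipper holding the amber vials: white spout fixed above the rail, tip tray behind it. A twin with the blue-capped vials stands about 250 mm away along the rail; sides vary. Origin: on the table below the spout's middle; the box is centred when its origin coincides. Axes as the box's. Spout 52 mm (x) by 84 mm (y), 90 to 165 mm above the table. The twin's spout and paddle look the same.
- paddle_amber (a point): Centre of the top face of the green press paddle of the amber tray: a level plate 44 mm (x) by 36 mm (y), at rest 150 mm above the table, 100 mm beside the spout's middle towards own +y and 59 mm towards -x. It swings down about the tray's hinge, which runs along y, 85 mm behind (+x) and 20 mm below this point.
- tray_amber (a joint): Tipping angle of the amber tray, rad: 0 at rest, 0.7 at its stop. Pressing the paddle straight down raises it: 40 mm down gives about 0.5, the stop comes at about 58 mm. The vials start to roll out before 0.35 and need up to a second. Takes 2 to 4 N on the paddle; a spring returns the tray when released.
- amber_1: Lying capped plastic vial, 22 mm diameter, 50 mm long, about 20 g, amber with an orange cap. Origin at its middle, on its axis; own y runs along it towards the cap. It lies along the rail direction in the tip tray of tipper_amber, farther from the spout.
- amber_2: Lying capped plastic vial, 22 mm diameter, 50 mm long, about 20 g, amber with an orange cap. Origin at its middle, on its axis; own y runs along it towards the cap. It lies along the rail direction in the tip tray of tipper_amber, nearer the spout.
- blue_1: Lying capped plastic vial, 22 mm diameter, 50 mm long, about 20 g, clear with a blue cap. Origin at its middle, on its axis; own y runs along it towards the cap. It lies along the rail direction in the tip tray of the other tipper; to be left there.
- blue_2: Lying capped plastic vial, 22 mm diameter, 50 mm long, about 20 g, clear with a blue cap. Origin at its middle, on its axis; own y runs along it towards the cap. It lies along the rail direction in the tip tray of the other tipper; to be left there.
Not all that is in view belongs to the job. Leave any pink or red look-alike of the amber_2 alone.

How it is judged:
By the outcome, as a careful person would: the job done as asked, in the order asked, and still so for the second after the job is handed in, with the robot touching nothing.
It also fails if it takes over 45 s, if anything falls off the work surface, if the arm or the gripper's body presses on something with over 40 N, if the wrist force passes 120 N, or if a joint passes its speed limit or range.

ROBOT

A 7-joint arm with a two-finger parallel gripper is mounted at the origin on the work surface. World frame = base frame: x ahead of the robot, y to its left, z up, the work surface at z = 0. Lengths are in m, angles in degrees, forces in N, time in s.
With the tool pointing down it reaches from about 0.425 to 0.875 m from the base axis. Payload 4.7 kg.
Tool frame: the origin (TCP) lies between the finger pads; the fingertips stand env.finger_overhang ahead of it and the grasp point (between the pads) lies 5 mm behind it (env.finger_overhang is the distance from the TCP to the fingertips, in m); z points along the fingers, y is the line along which they close (so a half turn about z gives the same grasp; the last joint's range is limited). The gripper opens to 87 mm and grips with 3 to 60 N. Pads are 19 mm wide; open, the fingers measure 117 mm over their backs; the gripper's body (75 mm by 190 mm) begins 51 mm behind the grasp point.
Start: joints at [65.094, 18.392, -4.016, 83.108, 1.295, 78.541, -3.26], TCP at [0.282, -0.586, 0.237] pointing down, gripper open.
Joint ranges: [-163.93, 163.93], [-17.29, 119.83], [-79.2, 71.16], [3.27, 140.29], [-89.18, 269.18], [5.43, 117.66], [-154.24, 154.24]. Speed limits (degrees/s): [147.25, 147.25, 180, 180, 180, 180, 180].

INTERFACE

Orientations are given as [roll, pitch, yaw] about the fixed x, y, z axes, in that order (R = Rz(yaw) Ry(pitch) Rx(roll)).
In Python, from cell import telemetry, eyes, env, models gives the robot as it stands. The module is installed in compiled form; this text tells all that it offers.
- The arm moves only by the tool drive_tool, never from a script. Its arguments are lists of equal length, an entry for each row: "angular": the turn, a rotation vector about the tool's x, y, z in rad, a list of three; "delta_pos": the shift along the tool's x, y, z in cm, a list of three; "gripper": the finger opening in cm, from 0 to 8.7. A call has 1 to 20 rows; each row shifts and turns the commanded pose from where the row before left it, along the tool's axes as they then stand; what a row does not reach is not made up. A row lasts 1/10 s, in which the tool goes at most 50 mm and 8.59 degrees, less where a joint would pass 70% of its speed; a pose out of reach is approached as far as the arm can. A call with a gripper value outside its range is refused whole. The fingers move at their own pace and stop on an object; "squeeze" is the grip in N (left out, the last holds). Time passes only in rows, so rows that do not move let the fingers close. It gives the time, the measured TCP pose, the force, the opening and the grip force at its end, in the units of the state.
- telemetry.get_obs(): the state, without advancing time (a new reading comes with each control period).
- eyes.read_camera(name): name is "scene" or "side" or "wrist"; returns a dict with "pixels" (420x560x3 uint8, red, green, blue), "mtx" (3x3 intrinsics, pixels), "D" ([k1, k2, p1, p2, k3] as OpenCV has them; the pictures are not rectified), "origin" and "orientation" of the camera in the world. Camera axes: x right, y down, z forward; pixel columns grow to the right and rows downward; lengths in m; the calibration is good to about 2 mm. A picture is of the moment at which its call begins. There is no depth.
- env.sign_off(): hands the job in; it is judged then, once.
Trained networks look in a picture, given as the dict that the camera call returned (one of the last four; its "shot" number tells which), for a name from the list of things; names that differ only in an ending like _2 or _b are one class to them, and where a whole thing is asked for, a point or a joint stands for the part that bears it (a point fixed in the world has none). Each returns a list of dicts, best first, with "p" (0 to 1); they miss things now and then, are a little off and sometimes report something else, mostly with a low value. They report only what shows in the picture. A call takes as long as a camera call. They do not tell look-alikes from the thing itself.
- models.search_frame(picture, target): "centre" ([column, row] in pixels, amid what is visible of it).
- models.cut_out(picture, target): "pixels" (420x560 bool, what is visible of it) and "centre" ([column, row] in pixels, amid what is visible of it).
The state is a dict: "time_s": time; "qpos": joint angles; "joint_velocities": joint speeds; "effort": joint torques, N m; "tool_pos": TCP position; "tool_rot": TCP orientation; "force": force on the tool from outside, world axes, zero at the start; "wrist_torque": the same for the moment, N m; "grip_width": finger opening in m; "grasp_force": force on a finger pad.
Only numpy, scipy, OpenCV 4.12 (cv2) and the standard library are available. Lean on these libraries where they do the work, as an engineer would, in place of code of your own. Each camera call takes 0.05 s, during which the arm holds its last target. There are 200 camera calls.

## Working session

There is one attempt and no reset: what is moved stays moved. The work goes in short steps, Python scripts to look and compute and a tool call to move; the robot and the scene stay as the last step left them, time stands still between calls to the robot, and variables do not carry over. Pictures are saved under pics/ and viewed, at most 10 in all, crops included, and the job is handed in when it is done.

Besides the shell and the picture viewer there is one more tool, called after "Request:" as name(argument=value, ...) on one line, values as JSON. drive_tool: Moves the arm, as the interface text tells. Its arguments: {"type":"object","properties":{"angular":{"type":"array","items":{"type":"array","items":{"type":"number"}}},"delta_pos":{"type":"array","items":{"type":"array","items":{"type":"number"}}},"gripper":{"type":"array","items":{"type":"number"}},"squeeze":{"type":"number"}},"required":["angular","delta_pos","gripper"]}

```bash
mkdir -p pics; cat > h.py <<'E'
import numpy as np, cv2
from cell import telemetry, eyes, env, models
from scipy.spatial.transform import Rotation as Ro
def Rm(o):
    o=np.array(o,float)
    if o.shape==(3,3): return o
    if o.size==4: return Ro.from_quat(o).as_matrix()
    return Ro.from_euler('xyz',o,degrees=True).as_matrix()
def ray(c,px):
    u=cv2.undistortPoints(np.array([[px]],float),np.array(c['mtx'],float),np.array(c['D'],float))[0,0]
    return np.array(c['origin']),Rm(c['orientation'])@np.array([u[0],u[1],1])
def atz(c,px,z):
    o,d=ray(c,px); return o+d*(z-o[2])/d[2]
def proj(c,P):
    R=Rm(c['orientation']); r,_=cv2.Rodrigues(R.T); t=-R.T@np.array(c['origin'])
    return cv2.projectPoints(np.array(P,float).reshape(-1,1,3),r,t,np.array(c['mtx'],float),np.array(c['D'],float))[0][:,0]
def tri(a,b):
    A=np.zeros((3,3));v=np.zeros(3)
    for o,d in (a,b):
        d=d/np.linalg.norm(d);M=np.eye(3)-np.outer(d,d);A+=M;v+=M@o
    return np.linalg.solve(A,v)
def save(c,n): cv2.imwrite('pics/'+n,c['pixels'][:,:,::-1])
E
python3 - <<'E'
from h import *
print(telemetry.get_obs(), env.finger_overhang)
C={}
for n in('scene','side'):
    c=C[n]=eyes.read_camera(n); save(c,n+'0.png'); print(n,c['origin'],c['orientation'])
    for t in('carriage','handle','tipper_amber','paddle_amber','amber_1','blue_1'):
        for d in models.search_frame(c,t): print(t,np.round(d['centre']),round(d['p'],2))
E
```

```text
{'time_s': 0.0, 'qpos': array([65.09085921, 18.44010517, -4.01678895, 83.17542113,  1.29524123,
       78.54053364, -3.25961749]), 'joint_velocities': array([-0.0514482 ,  0.05779979,  0.05396371,  0.00514358,  0.07607056,
       -0.19762271,  0.05370368]), 'effort': array([ 1.23950493e-03, -4.91287851e+01, -4.03015343e-01, -3.12522840e+01,
       -6.39176066e-02,  4.36769729e-02,  1.66521213e-04]), 'tool_pos': array([ 0.28178803, -0.58515434,  0.23544526]), 'tool_rot': array([-1.79889203e+02,  5.59875685e-03,  2.57205314e+01]), 'force': array([ 0.20008929,  1.5762413 , -0.14348555]), 'wrist_torque': array([-0.0313195 , -0.015063  , -0.04721794]), 'grasp_force': 0.0, 'grip_width': 0.08706667407424049} 0.014
scene [0.88194353 0.42250881 0.60154547] [-137.82437939   -0.48603501  146.37736501]
carriage [244. 179.] 0.61
handle [243. 184.] 0.85
tipper_amber [277. 233.] 0.64
paddle_amber [290. 220.] 0.91
amber_1 [272. 350.] 0.98
amber_1 [260. 224.] 0.84
amber_1 [182. 286.] 0.82
amber_1 [388. 315.] 0.7
amber_1 [268. 213.] 0.61
blue_1 [183. 141.] 0.69
side [ 0.56779555 -0.41650726  0.55358548] [-1.32581134e+02 -1.73496868e-02 -7.10059648e+00]
carriage [266. 306.] 0.93
handle [269. 306.] 0.58
tipper_amber [285. 209.] 0.67
tipper_amber [289. 185.] 0.62
paddle_amber [288. 186.] 0.61
amber_1 [297. 191.] 0.7
amber_1 [310. 189.] 0.68
amber_1 [328. 194.] 0.55
amber_1 [380. 248.] 0.54
amber_1 [235. 185.] 0.51
blue_1 [374. 308.] 0.98
blue_1 [363. 313.] 0.95
blue_1 [266. 309.] 0.45
```

View pics/scene0.png

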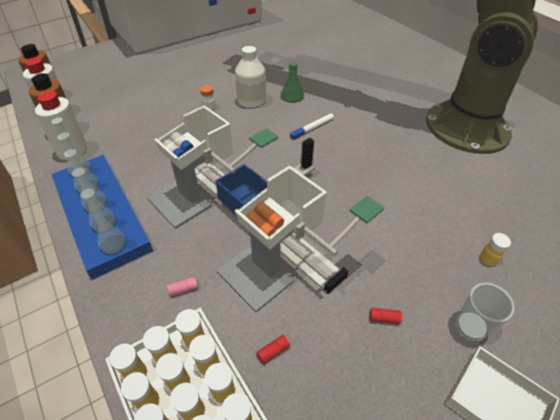

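View pics/side0.png

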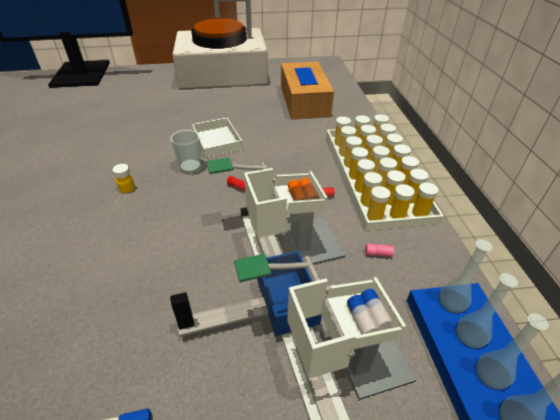

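The scene view shows the amber vials at (265,217) with their paddle at (367,209), the blue paddle at (263,138) and the handle top at (308,142). The side view shows the amber paddle at (219,165), the blue paddle at (252,267) and the handle top at (181,297).

```bash
python3 - <<'E'
from h import *
s=eyes.read_camera('scene'); d=eyes.read_camera('side')
def green(c,roi):
    x0,y0,x1,y1=roi; im=c['pixels'][y0:y1,x0:x1].astype(int)
    m=(im[...,1]>im[...,0]*1.3+10)&(im[...,1]>im[...,2]*1.15)
    y,x=np.nonzero(m); return [x.mean()+x0,y.mean()+y0],m.sum()
def black(c,roi):
    x0,y0,x1,y1=roi; im=c['pixels'][y0:y1,x0:x1].max(2)<45
    y,x=np.nonzero(im); return x.min()+x0,x.max()+x0,y.min()+y0,y.max()+y0
P={}
for n,rs,rd in(('amber',(340,190,395,230),(200,152,240,178)),('blue',(240,120,285,155),(228,248,275,285))):
    a,na=green(s,rs);b,nb=green(d,rd);P[n]=atz(s,a,.149)
    print(n,a,na,b,nb,tri(ray(s,a),ray(d,b)),atz(s,a,.149),atz(d,b,.149))
v=P['amber']-P['blue'];print('yaw rail',np.degrees(np.arctan2(-v[0],v[1])),np.linalg.norm(v))
print(black(s,(295,130,325,175)),black(d,(165,285,205,335)))
print(atz(s,(308,142),.095),atz(d,(181,297),.095))
for c in(s,d):
  im=c['pixels']; r=im[125:175,290:330] if c is s else im[285:335,160:210]
  cv2.imwrite('pics/hd%d.png'%(c is s),cv2.resize(r[:,:,::-1],None,fx=8,fy=8))
cv2.imwrite('pics/hd.png',np.hstack([cv2.resize(s['pixels'][125:175,290:330],(400,500)),cv2.resize(d['pixels'][285:335,165:205],(400,500))])[:,:,::-1])
E
```

```text
amber [np.float64(366.48960739030025), np.float64(208.82448036951502)] 433 [np.float64(219.0721649484536), np.float64(164.95189003436425)] 291 [0.53873804 0.15740904 0.14746133] [0.5402089  0.15830351 0.149     ] [0.53862262 0.15547908 0.149     ]
blue [np.float64(263.2348178137652), np.float64(137.21457489878543)] 247 [np.float64(252.0792507204611), np.float64(267.20172910662825)] 694 [ 0.57902815 -0.08604506  0.14737868] [ 0.58032231 -0.08424085  0.149     ] [ 0.57880383 -0.08726024  0.149     ]
yaw rail 9.390907007733906 0.24583908045366337
(np.int64(302), np.int64(312), np.int64(139), np.int64(167)) (np.int64(171), np.int64(193), np.int64(293), np.int64(328))
[ 0.47489324 -0.08045756  0.095     ] [ 0.47484382 -0.08506845  0.095     ]
```

View pics/hd.png

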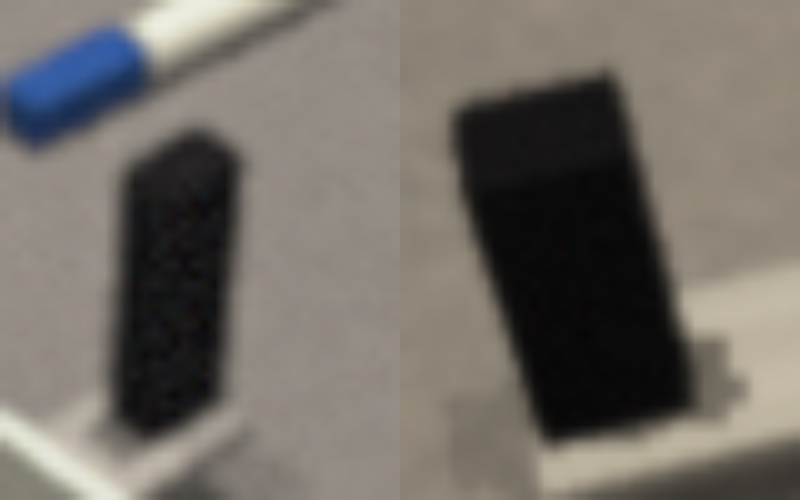

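```bash
cat >> h.py <<'E'
def togo(P,yaw=None):
    o=telemetry.get_obs(); R=Rm(o['tool_rot'])
    if yaw is not None:
        Rt=Rm([180,0,yaw]); print('turn',Ro.from_matrix(R.T@Rt).as_rotvec().round(4)); R=Rt
    print('t',o['time_s'],'pos',o['tool_pos'].round(4),'cm',(R.T@(np.array(P)-o['tool_pos'])*100).round(2))
E
python3 - <<'E'
from h import *
s=eyes.read_camera('scene'); d=eyes.read_camera('side')
a=ray(s,(308.2,141.3));b=ray(d,(179.5,298.6));print(tri(a,b),atz(s,(308.2,141.3),.095),atz(d,(179.5,298.6),.095))
h=(atz(s,(308.2,141.3),.095)+atz(d,(179.5,298.6),.095))/2;print(h)
togo([h[0],h[1],.17],9.4)
E
```

```text
[ 0.47158624 -0.0850125   0.09202538] [ 0.47315696 -0.08211356  0.095     ] [ 0.47286529 -0.08755747  0.095     ]
[ 0.47301113 -0.08483551  0.095     ]
turn [1.000e-04 1.000e-04 2.848e-01]
t 0.9 pos [ 0.282  -0.5857  0.2366] cm [ 27.02 -46.29   6.66]
```

Request:
drive_tool(angular=[[0, 0, 0.095], [0, 0, 0.095], [0, 0, 0.095], [0, 0, 0], [0, 0, 0], [0, 0, 0], [0, 0, 0], [0, 0, 0], [0, 0, 0], [0, 0, 0], [0, 0, 0], [0, 0, 0], [0, 0, 0], [0, 0, 0], [0, 0, 0], [0, 0, 0], [0, 0, 0], [0, 0, 0], [0, 0, 0]], delta_pos=[[0, 0, 0], [0, 0, 0], [0, 0, 0], [1.8, -3.1, 0], [1.8, -3.1, 0], [1.8, -3.1, 0], [1.8, -3.1, 0], [1.8, -3.1, 0], [1.8, -3.1, 0], [1.8, -3.1, 0], [1.8, -3.1, 0], [1.8, -3.1, 0], [1.8, -3.1, 0], [1.8, -3.1, 0], [1.8, -3.1, 1.5], [1.8, -3.1, 1.5], [1.8, -3.1, 1.8], [1.8, -2.9, 1.8], [0, 0, 0]], gripper=[8.7, 8.7, 8.7, 8.7, 8.7, 8.7, 8.7, 8.7, 8.7, 8.7, 8.7, 8.7, 8.7, 8.7, 8.7, 8.7, 8.7, 8.7, 8.7])

```text
time_s: 2.8
tool_pos: [0.4727, -0.0791, 0.1686]
tool_rot: [-179.8, 0.1, 9.9]
force: [0.6, 0.2, -0.4]
grip_width: 0.0873
grasp_force: 0.0
```

```bash
python3 - <<'E'
from h import *
w=eyes.read_camera('wrist'); save(w,'w1.png')
print(w['origin'],w['orientation'],proj(w,[[.473,-.085,.095],[.5394,.1569,.15],[.5796,-.0857,.15]]))
togo([.473,-.085,.065],9.4)
E
```

```text
[ 0.54990033 -0.06638468  0.31736734] [ 1.63307020e+02  1.54826029e-01 -8.01248845e+01] [[ 287.18138756  230.03410915]
 [-289.08600674   19.08503009]
 [ 338.67552001   31.34731014]]
turn [-0.0012  0.0017  0.005 ]
t 2.85 pos [ 0.4727 -0.0822  0.1696] cm [-1.000e-02  2.800e-01  1.046e+01]
```

View pics/w1.png

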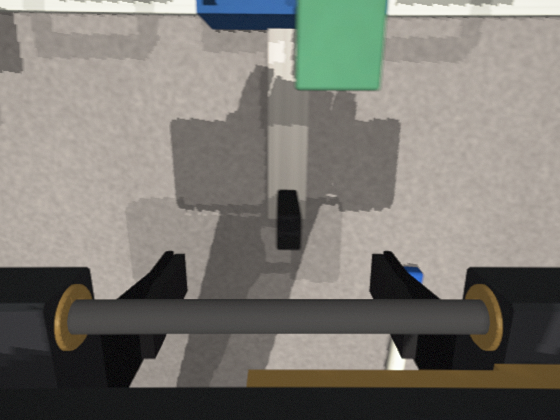

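The wrist view shows the post top around (289,230), matching my projection (287,230). The strip is upright in the picture, so the yaw is right. I'll descend and grip.

Request:
drive_tool(angular=[[0, 0, 0.005], [0, 0, 0], [0, 0, 0], [0, 0, 0], [0, 0, 0], [0, 0, 0], [0, 0, 0], [0, 0, 0], [0, 0, 0], [0, 0, 0], [0, 0, 0], [0, 0, 0], [0, 0, 0]], delta_pos=[[0, 0.2, 1.5], [0, 0, 2.5], [0, 0, 2.5], [0, 0, 2.5], [0, 0, 1.5], [0, 0, 0], [0, 0, 0], [0, 0, 0], [0, 0, 0], [0, 0, 0], [0, 0, 0], [0, 0, 0], [0, 0, 0]], gripper=[8.7, 8.7, 8.7, 8.7, 8.7, 8.7, 1, 1, 1, 1, 1, 1, 1], squeeze=15)

```text
time_s: 4.15
tool_pos: [0.4732, -0.0868, 0.0656]
tool_rot: [180.0, -0.0, 9.1]
force: [-0.2, 0.2, -1.9]
grip_width: 0.0391
grasp_force: 0.0
```

```bash
python3 - <<'E'
from h import *
print(telemetry.get_obs())
togo([.4511,.0409,.065],9.4)
E
```

```text
{'time_s': 4.15, 'qpos': array([ 33.84245666,   8.98051046, -28.20988308, 116.66322162,
         5.1447197 ,  55.51399269, -77.88620641]), 'joint_velocities': array([ 0.01293037,  0.14883013, -0.04510174,  0.07904827, -0.02600853,
       -0.03468546, -0.10465179]), 'effort': array([ 6.75085248e-03, -3.20148790e+01, -1.97804622e+00, -2.63295454e+01,
       -3.08515783e-02, -6.71646302e-02,  2.66853931e-04]), 'tool_pos': array([ 0.473213  , -0.08676058,  0.06559131]), 'tool_rot': array([ 1.79992411e+02, -5.71135417e-04,  9.10595350e+00]), 'force': array([-0.18532913,  0.21752841, -1.87083251]), 'wrist_torque': array([ 0.03831038,  0.07014194, -0.02092566]), 'grasp_force': 0.0, 'grip_width': 0.039073733230148976}
turn [ 0.0001 -0.     -0.0051]
t 4.15 pos [ 0.4732 -0.0868  0.0656] cm [ -0.1  -12.96   0.06]
```

Request:
drive_tool(angular=[[0, 0, -0.005], [0, 0, 0], [0, 0, 0], [0, 0, 0], [0, 0, 0], [0, 0, 0], [0, 0, 0]], delta_pos=[[0, 0, 0], [0, 0, 0], [0, 0, 0], [0, 0, 0], [0, 0, 0], [0, 0, 0], [0, 0, 0]], gripper=[1, 1, 1, 1, 1, 1, 1])

```text
time_s: 4.85
tool_pos: [0.4731, -0.0866, 0.0655]
tool_rot: [-180.0, 0.0, 9.4]
force: [0.0, 1.4, 1.0]
grip_width: 0.0159
grasp_force: 15.0
```

```bash
python3 - <<'E'
from h import *
o=telemetry.get_obs();print(o['grip_width'],o['grasp_force'],o['force'])
togo([.4511,.0409,.065],9.4)
E
```

```text
0.015877404421828247 14.999691507546231 [0.00457586 1.43917629 1.02370584]
turn [-0.0002  0.0002 -0.0001]
t 4.85 pos [ 0.4731 -0.0866  0.0655] cm [ -0.09 -12.94   0.05]
```

Request:
drive_tool(angular=[[0, 0, 0], [0, 0, 0], [0, 0, 0], [0, 0, 0], [0, 0, 0], [0, 0, 0], [0, 0, 0], [0, 0, 0], [0, 0, 0], [0, 0, 0], [0, 0, 0], [0, 0, 0], [0, 0, 0], [0, 0, 0], [0, 0, 0]], delta_pos=[[0, -0.5, 0], [0, -1, 0], [0, -1, 0], [0, -1, 0], [0, -1, 0], [0, -1, 0], [0, -1, 0], [0, -1, 0], [0, -1, 0], [0, -1, 0], [0, -1, 0], [0, -1, 0], [0, -1, 0], [0, -0.4, 0], [0, 0, 0]], gripper=[1, 1, 1, 1, 1, 1, 1, 1, 1, 1, 1, 1, 1, 1, 1])

```text
time_s: 6.35
tool_pos: [0.4519, 0.0419, 0.0655]
tool_rot: [-179.9, 0.0, 9.5]
force: [1.6, 2.0, -3.5]
grip_width: 0.0158
grasp_force: 15.0
```

```bash
python3 - <<'E'
from h import *
s=eyes.read_camera('scene'); d=eyes.read_camera('side')
togo([.4511,.0409,.065],9.4)
o=telemetry.get_obs();print(o['grip_width'],o['grasp_force'],o['force'])
im=np.hstack([cv2.resize(s['pixels'][150:290,200:360],(400,350)),cv2.resize(d['pixels'][150:290,200:360],(400,350))])
cv2.imwrite('pics/m.png',im[:,:,::-1])
# predicted box outline & spout outlines for check
R=Ro.from_euler('z',9.4,degrees=True).as_matrix()
h=telemetry.get_obs()['tool_pos'].copy();h[2]=0;B=h+R@[.165,0,0]
pa=np.array([.5394,.1569,0])+R@[.059,-.1,0]
print('box',B,'spout',pa)
for c in(s,d):
  q=c['pixels'].copy()
  for O,x,y,z,col in((B,.037,.056,.072,(255,0,255)),(pa,.026,.042,.09,(0,255,0)),(pa,.026,.042,.165,(255,255,0))):
    p=proj(c,[O+R@[sx*x,sy*y,z] for sx,sy in((1,1),(1,-1),(-1,-1),(-1,1))])
    cv2.polylines(q,[np.int32(p*8)],True,col,1,cv2.LINE_AA,3)
  c['q']=q
im=np.hstack([cv2.resize(s['q'][150:290,200:360],(400,350)),cv2.resize(d['q'][150:290,200:360],(400,350))])
cv2.imwrite('pics/m.png',im[:,:,::-1])
E
```

```text
turn [-0.0007  0.0001  0.0003]
t 6.45 pos [0.4521 0.0412 0.0655] cm [-0.1   0.01  0.05]
0.015735797552878322 15.000071667891461 [ 1.55431283  1.67887814 -2.74555424]
box [0.6148598  0.06810687 0.        ] spout [0.61394035 0.06787902 0.        ]
```

View pics/m.png

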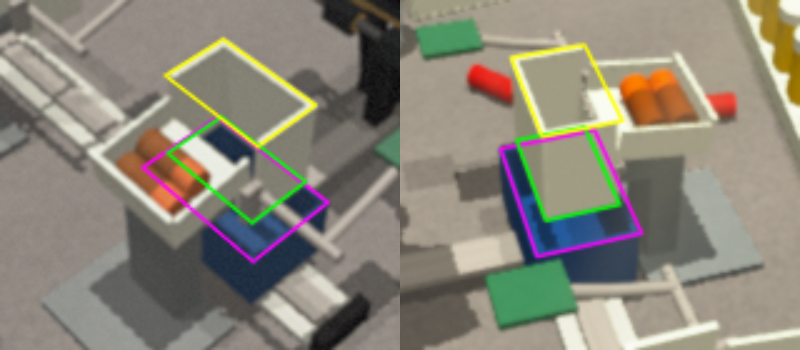

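The overlays sit on the spout and box in both views, so the box is centred to about 1–2 mm. I'll release, lift and move over the paddle.

Request:
drive_tool(angular=[[0, 0, 0], [0, 0, 0], [0, 0, 0], [0, 0, 0], [0, 0, 0], [0, 0, 0], [0, 0, 0], [0, 0, 0], [0, 0, 0], [0, 0, 0], [0, 0, 0], [0, 0, 0], [0, 0, 0], [0, 0, 0], [0, 0, 0], [0, 0, 0], [0, 0, 0]], delta_pos=[[0, 0, 0], [0, 0, 0], [0, 0, 0], [0, 0, 0], [0, 0, 0], [0, 0, -2], [0, 0, -3], [0, 0, -3.5], [0, 0, -3.5], [0, 0, -3.5], [1.3, -1.6, 0], [2.1, -2.2, 0], [2.1, -2.2, 0], [2.1, -2.2, 0], [2.0, -2.0, 0], [0, 0, 0], [0, 0, 0]], gripper=[5, 5, 5, 5, 5, 5, 5, 5, 5, 0, 0, 0, 0, 0, 0, 0, 0])

```text
time_s: 8.15
tool_pos: [0.5299, 0.157, 0.2201]
tool_rot: [-180.0, 0.1, 9.5]
force: [0.2, 0.2, -0.5]
grip_width: 0.0014
grasp_force: 0.0
```

```bash
python3 - <<'E'
from h import *
togo([.5292,.1573,.164],9.4)
o=telemetry.get_obs();print(o['grip_width'],o['force'])
s=eyes.read_camera('scene'); w=eyes.read_camera('wrist')
im=np.hstack([cv2.resize(s['pixels'][80:290,200:440],(400,350)),cv2.resize(w['pixels'],(400,350))])
cv2.imwrite('pics/p.png',im[:,:,::-1])
E
```

```text
turn [-0.0002  0.0014  0.0009]
t 8.15 pos [0.5299 0.157  0.2201] cm [-0.06 -0.05  5.61]
0.001420647579690195 [ 0.18594581  0.16091504 -0.50088219]
```

View pics/p.png

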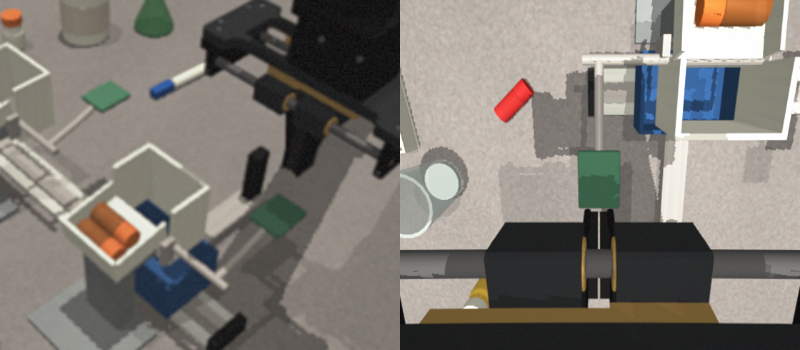

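The fingers line up with the green paddle in the wrist view, at about (600,180), and the box is still under the spout. I'll press now.

Request:
drive_tool(angular=[[0, 0, 0], [0, 0, 0], [0, 0, 0], [0, 0, 0], [0, 0, 0], [0, 0, 0], [0, 0, 0], [0, 0, 0], [0, 0, 0], [0, 0, 0], [0, 0, 0], [0, 0, 0]], delta_pos=[[0, 0, 1.5], [0, 0, 2], [0, 0, 1.5], [0, 0, 0.6], [0, 0, 0.6], [0, 0, 0.6], [0, 0, 0.6], [0, 0, 0.6], [0, 0, 0.6], [0, 0, 0.6], [0, 0, 0.6], [0, 0, 0]], gripper=[0, 0, 0, 0, 0, 0, 0, 0, 0, 0, 0, 0])

```text
time_s: 9.45
tool_pos: [0.5305, 0.1569, 0.122]
tool_rot: [-180.0, -0.0, 9.4]
force: [-0.2, -0.5, 3.6]
grip_width: 0.0006
grasp_force: 1.3
```

Request:
drive_tool(angular=[[0, 0, 0], [0, 0, 0], [0, 0, 0], [0, 0, 0], [0, 0, 0], [0, 0, 0], [0, 0, 0], [0, 0, 0], [0, 0, 0], [0, 0, 0], [0, 0, 0], [0, 0, 0]], delta_pos=[[0, 0, 0.2], [0, 0, 0], [0, 0, 0], [0, 0, 0], [0, 0, 0], [0, 0, 0], [0, 0, 0], [0, 0, 0], [0, 0, 0], [0, 0, 0], [0, 0, 0], [0, 0, 0]], gripper=[0, 0, 0, 0, 0, 0, 0, 0, 0, 0, 0, 0])

```text
time_s: 10.65
tool_pos: [0.5302, 0.1568, 0.1205]
tool_rot: [-180.0, 0.0, 9.4]
force: [-0.1, -0.1, 2.7]
grip_width: 0.0008
grasp_force: 1.3
```

```bash
python3 - <<'E'
from h import *
s=eyes.read_camera('scene'); w=eyes.read_camera('side')
im=np.hstack([cv2.resize(s['pixels'][80:290,200:440],(400,350)),cv2.resize(w['pixels'][140:315,160:360],(400,350))])
cv2.imwrite('pics/q.png',im[:,:,::-1])
E
```

```text
(no output)
```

View pics/q.png

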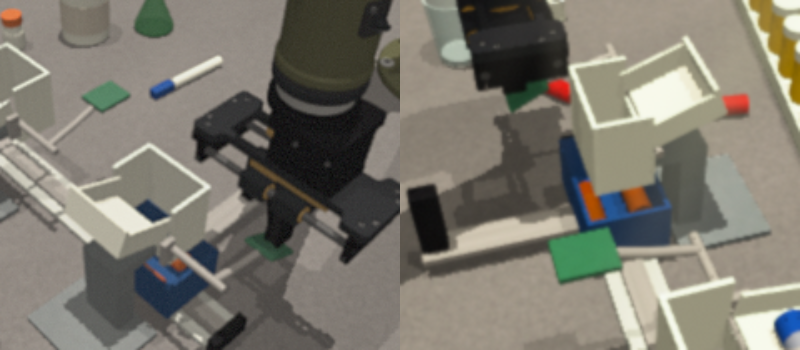

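The tray is tipped and empty. Both orange vials show in the blue box, at about (590,200) and (635,195) in the side crop. I'll lift off gently and retreat.

Request:
drive_tool(angular=[[0, 0, 0], [0, 0, 0], [0, 0, 0], [0, 0, 0], [0, 0, 0], [0, 0, 0], [0, 0, 0], [0, 0, 0], [0, 0, 0], [0, 0, 0], [0, 0, 0], [0, 0, 0], [0, 0, 0], [0, 0, 0], [0, 0, 0]], delta_pos=[[0, 0, -0.8], [0, 0, -0.8], [0, 0, -0.8], [0, 0, -0.8], [0, 0, -0.8], [0, 0, -1], [0, 0, -2], [0, 0, -3], [0, 0, -3], [0, 0, 0], [0, 0, 0], [0, 0, 0], [0, 0, 0], [0, 0, 0], [0, 0, 0]], gripper=[0, 0, 0, 0, 0, 0, 0, 0, 0, 0, 0, 0, 0, 0, 0])

```text
time_s: 12.25
tool_pos: [0.53, 0.1567, 0.2499]
tool_rot: [-180.0, 0.1, 9.4]
force: [-0.2, 0.0, -0.2]
grip_width: 0.0003
grasp_force: 0.0
```

```bash
python3 - <<'E'
from h import *
s=eyes.read_camera('scene'); w=eyes.read_camera('side')
im=np.hstack([cv2.resize(s['pixels'][80:290,200:440],(400,350)),cv2.resize(w['pixels'][140:315,160:360],(400,350))])
cv2.imwrite('pics/r.png',im[:,:,::-1])
E
```

```text
(no output)
```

View pics/r.png

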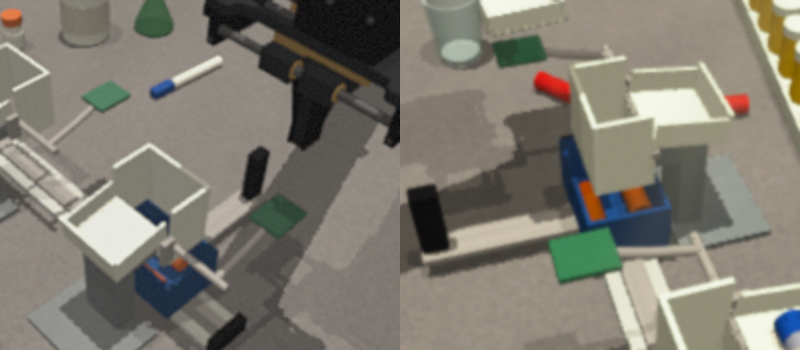

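The tray is back level and empty, both amber vials are in the box under the spout, and the gripper is clear.

```bash
python3 -c "
from cell import env
print(env.sign_off())"
```

```text
the job is handed in; nothing more can be done
None
```

The job is done and handed in: the box is centred under the amber spout to within 1–2 mm, both amber vials are in it, the paddle is released, and the blue-capped vials were not touched.

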